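# Seat a sign blank in the register jig and snap the hold-down frame over it

## Task

At the screen-printing bench, slide the white sign blank along its channel in the register jig until it rests fully home against the stop of the blue gauge head, pushing gently. Then tip the green sprung hold-down frame forward just past its snap point and let its own spring swing it shut behind the blank - do not press it down - and leave the squeegee and the ink containers where they are.

Things in the scene. Friction and masses are not known exactly. Their poses are not given: they have to be found in the camera images.
- jig: Fixed register jig, grey base plate 250 x 130 x 20 mm. Origin on the table, on its centre line, below the middle setting of the stop face. +x runs along the channel from the open loading end to the blue gauge head, +z up. The plate spans x -170 to +80 mm; its top (the bed) is at z = 20 mm. Aluminium rails (inner faces y = +-33.5 mm, 12 mm wide, tops at z = 30 mm) form the channel.
- stop_mid (a point): Point on the jig base at x = 0, y = 0, z = 31 mm: the MIDDLE setting of the stop, not its true place. The blue gauge head (55 mm long, 104 wide, top z = 42 mm) ends the channel; its face towards -x, with a dark strip, is the rigid stop. It was clamped for this job within +-15 mm of this point along jig x; that is not measured, so feel or look for it. Its hinge and frame shift with it.
- blank: Loose white acrylic sign blank, thin orange printed border, 90 (x) x 64 (y) x 12 (z) mm, about 0.1 kg, flat on the bed in the channel with 1.5 mm play each side. Origin: centre of its underside; axes as the jig's. It starts 18 to 75 mm short of the stop. Push the middle of its loading-side (-x) end; it slides at about 1 N. Keep the push below 20 N.
- hinge_mid (a point): Point on the jig base at x = 30, y = 0, z = 48 mm: the frame's hinge (along jig y) for the middle setting; the true hinge is 30 mm beyond the stop face. The green frame is an open window: two arms at y = +-45 mm (10 wide, 8 thick) and a round cross-bar, 110 mm long, 12 mm thick, its centre 127 mm from the hinge: at angle q it is 127 cos q towards -x of the hinge and 127 sin q above it.
- flap (a joint): Angle q of the green frame, rad: 0 = shut, level over the blank, arms towards jig -x; pi/2 = upright; 1.9 = open stop, leaning back, where it starts. An over-centre spring drives it to the stop on its side of the snap point, near 1.0 rad. From open it takes about 6 N at the bar from behind, towards jig -x, fading to nothing at the snap point; then it shuts by itself in about 0.5 s.
- lip_mid (a point): Point on the jig base at x = -96, y = 0, z = 34 mm: where the frame's steel lip (50 mm wide, 8 thick, its edge 24 mm from the bar's centre; it points down when shut) comes to rest for the middle setting, behind the blank's end with 2 mm play. If the blank is not home the lip lands on it and the frame stays ajar. Push the frame with less than 20 N, and be off it before 0.35 rad.
- squeegee: Bystander: wooden squeegee with a dark blade, 150 x 34 x 66 mm, lying beside the jig; origin at the centre of its underside, x along its length.
- ink_jar: Bystander: red screw-lid ink jar, 64 mm across, 70 mm tall; origin at the centre of its underside.
- ink_tin: Bystander: small bare metal ink tin, 56 mm across, 60 mm tall; origin at the centre of its underside.
Not all that is in view belongs to the job. There is more than one size of the blank; the job needs the largest.

How it is judged:
On the way, in this order (a step that is already met when the one before it is completed fails the run):
1. the blank has been slid up into the range of the stop while the frame still stands open (x of blank in the frame of jig above -0.063 m and value of joint flap above 1.3 rad), for 0.1 s.
2. the frame has been tipped past its snap point and has swung fully shut (value of joint flap below 0.03 rad), for 0.2 s.
At the end, for the whole second after the job is handed in: The frame is shut (angle below 0.03 rad, possible only with the blank home within the lip's 2 mm play), the blank lies flat in the channel under it, within 19.5 mm of the middle setting of the stop, and is at rest (value of joint flap below 0.03 rad and x of blank in the frame of jig between -0.0645 and -0.026 m and y of blank in the frame of jig between -0.004 and 0.004 m and z of blank in the frame of jig below 0.022 m and angle between blank's own z axis and vertical below 0.03 rad and linear speed of blank below 0.01 m/s); the robot touches nothing.
It fails at once if the blank is pushed with more than 20 N (contact force between any of the fingers, the arm and blank above 20 N).
It fails at once if the frame is pushed with more than 20 N (contact force between any of the fingers, the arm and flap above 20 N).
It fails at once if the robot presses the frame down instead of letting it spring shut (touching it below 0.35 rad) (value of joint flap below 0.35 rad and contact force between any of the fingers, the arm and flap above 0.5 N).
It fails at once if the squeegee, jar or tin is shifted by more than 15 mm (distance of any of squeegee, ink_jar, ink_tin from where it was at the start of the episode above 0.015 m).
It also fails if it takes over 58 s, if anything falls off the work surface, if the arm or the gripper's body presses on something with over 40 N, if the wrist force passes 120 N, or if a joint passes its speed limit or range.

## Robot

A 6-joint arm with a two-finger parallel gripper is mounted at the origin on the work surface. World frame = base frame: x ahead of the robot, y to its left, z up, the work surface at z = 0. Lengths are in m, angles in rad, forces in N, time in s.
With the tool pointing down it reaches from about 0.35 to 0.975 m from the base axis. Payload 7.1 kg.
Tool frame: the origin (TCP) lies midway between the tips of the shut fingers; the grasp point (between the pads) lies 19 mm behind it; z points along the fingers, x is the direction in which the jaws open and shut, and the axes are right-handed (so a half turn about z gives the same grasp; the last joint's range is limited). The gripper opens to 88 mm and grips with 3 to 60 N. Pads are 20 mm wide; open, the fingers measure 115 mm over their backs; the gripper's body (75 mm by 178 mm) begins 61 mm behind the grasp point.
Start: joints at [1.286, 0.423, 1.63, -0, 1.089, -0.019], TCP at [0.164, 0.603, 0.223] pointing down, gripper open.
Joint ranges: [-3, 3], [-0.9, 2.11], [0.09, 2.58], [-1.31, 4.45], [0.11, 2.69], [-2.54, 2.54]. Speed limits (rad/s): [2.39, 2.39, 3.01, 3.14, 3.14, 3.14].

## Interface

Orientations are given as a unit quaternion [w, x, y, z].
In Python, from station import move_pose, movel, movej, command_gripper, wait, inverse_kinematics, read_camera, camera_info, MotionError, job_done, get_time, get_joint_pos, get_qvel, get_effort, get_tcp_pos, get_ee_rot, get_ft_force, get_ft_torque, get_grip_width gives the robot as it stands. Calls block until the motion is done:
- move_pose(position, orientation): joint-space move of the TCP to a pose.
- movel(position, frame=None, v=0.15, until_force=None): straight line of the TCP; frame=None keeps the orientation; v is the mean speed in m/s. With until_force (N) it stops when the force on the tool has changed by that much, and returns True; else False.
- movej(angles): joint-space move.
- command_gripper(opening): opening from 0.0 (shut) to 1.0 (fully open); the grip force is fixed at half the most; returns when the fingers have stopped.
- wait(seconds).
- inverse_kinematics(position, orientation): joint angles nearest the present ones, or None.
- read_camera(name): name is "side" or "top"; returns the picture (400x640x3 uint8, red, green, blue); there is no depth.
- camera_info(name): a dict with "intrinsics" (3x3 intrinsics, pixels), "dist" ([k1, k2, p1, p2, k3] as OpenCV has them; the pictures are not rectified), "T" (4x4, takes a point from camera to world coordinates). Camera axes: x right, y up, looking along -z (the intrinsics and any distortion apply to the point x, -y, -z); pixel columns grow to the right and rows downward; lengths in m; the calibration is good to about 2 mm. A picture is of the moment at which its call begins. camera_info takes no time and is no camera call.
A pose or a line that the arm cannot do raises MotionError and nothing moves.
- job_done(): hands the job in, once; it reports no verdict.
Readings, each from a call of its own:
- get_time(): time.
- get_joint_pos(): joint angles.
- get_qvel(): joint speeds.
- get_effort(): joint torques, N m.
- get_tcp_pos(): TCP position.
- get_ee_rot(): TCP orientation.
- get_ft_force(): force on the tool from outside, world axes, zero at the start.
- get_ft_torque(): the same for the moment, N m.
- get_grip_width(): opening from 0.0 (shut) to 1.0 (fully open).
Only numpy, scipy, OpenCV 4.12 (cv2) and the standard library are available. Lean on these libraries where they do the work, as an engineer would, in place of code of your own. Each camera call takes 0.05 s, during which the arm holds its last target.

## Working session

There is one attempt and no reset: what is moved stays moved. The work goes in short steps, each a Python script; the robot and the scene stay as the last script left them, time stands still between calls to the robot, and variables do not carry over. Pictures are saved under pics/ and viewed, and the job is handed in when it is done.

```bash
mkdir -p pics; python3 - <<'E'
from station import *
import cv2,numpy as np
np.set_printoptions(precision=4,suppress=True)
for n in("top","side"):
    im=read_camera(n); cv2.imwrite(f"pics/{n}0.png",im[:,:,::-1]); i=camera_info(n); print(n,i["intrinsics"],i["dist"],i["T"])
print(get_time(),get_tcp_pos(),get_ee_rot(),get_ft_force(),get_grip_width())
E
```

```text
top [[369.818    0.     315.111 ]
 [  0.     369.818  206.2301]
 [  0.       0.       1.    ]] [-0.0304  0.      0.      0.      0.    ] [[ 0.0133  0.9887 -0.1496  0.417 ]
 [-0.9991  0.0193  0.0386  0.0493]
 [ 0.0411  0.149   0.988   0.7578]
 [ 0.      0.      0.      1.    ]]
side [[370.3349   0.     320.1307]
 [  0.     370.3349 197.2637]
 [  0.       0.       1.    ]] [-0.0601  0.      0.      0.      0.    ] [[ 0.9691  0.1769 -0.1719  0.39  ]
 [-0.2466  0.6829 -0.6876 -0.5267]
 [-0.0042  0.7087  0.7055  0.6198]
 [ 0.      0.      0.      1.    ]]
0.1 [0.164  0.6026 0.222 ] [ 0.0004  0.7946  0.6072 -0.0006] [-0.6711  0.5562  0.3022] 1.0009749928053862
```

View pics/top0.png

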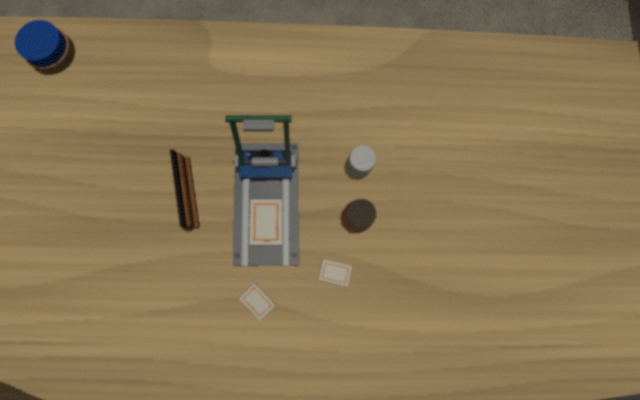

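View pics/side0.png

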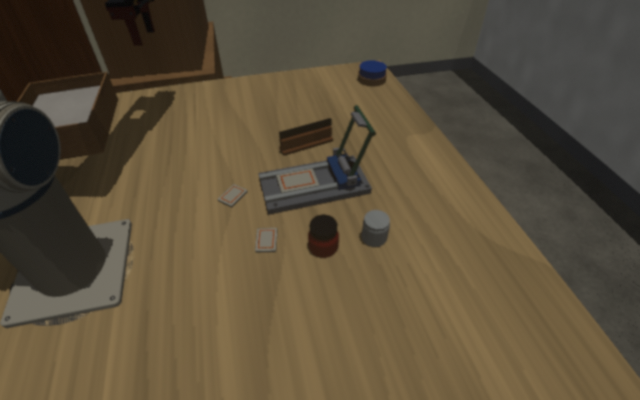

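The top view shows the jig (cols 233–300, rows 113–266) with the gauge end up, the frame bar at row ~118, and the blank at about (266,222). The squeegee is left of the jig at (185,190); the tin at (362,158) and jar at (358,215) are right of it. I'll enlarge and measure next.

```bash
cat > h.py <<'E'
import cv2,numpy as np
from station import *
np.set_printoptions(precision=4,suppress=True)
def ray(n,uv):
    i=camera_info(n);K=np.array(i["intrinsics"]);T=np.array(i["T"])
    p=cv2.undistortPoints(np.array(uv,float).reshape(-1,1,2),K,np.array(i["dist"]))[:,0]
    d=np.c_[p[:,0],-p[:,1],-np.ones(len(p))]@T[:3,:3].T
    return T[:3,3],d
def onz(n,uv,z):
    o,d=ray(n,uv); return o+d*((z-o[2])/d[:,2])[:,None]
def proj(n,P):
    i=camera_info(n);T=np.array(i["T"]);c=(np.atleast_2d(P)-T[:3,3])@T[:3,:3]*[1,-1,-1]
    return cv2.projectPoints(c.reshape(-1,1,3),np.zeros(3),np.zeros(3),np.array(i["intrinsics"]),np.array(i["dist"]))[0][:,0]
E
python3 - <<'E'
import cv2
a=cv2.imread("pics/top0.png")[100:275,160:385]; cv2.imwrite("pics/topz.png",cv2.resize(a,None,fx=3.4,fy=3.4,interpolation=cv2.INTER_CUBIC))
a=cv2.imread("pics/side0.png")[100:250,240:400]; a=cv2.convertScaleAbs(a,alpha=1.6);cv2.imwrite("pics/sidez.png",cv2.resize(a,None,fx=4,fy=4,interpolation=cv2.INTER_CUBIC))
E
```

```text
(no output)
```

View pics/topz.png

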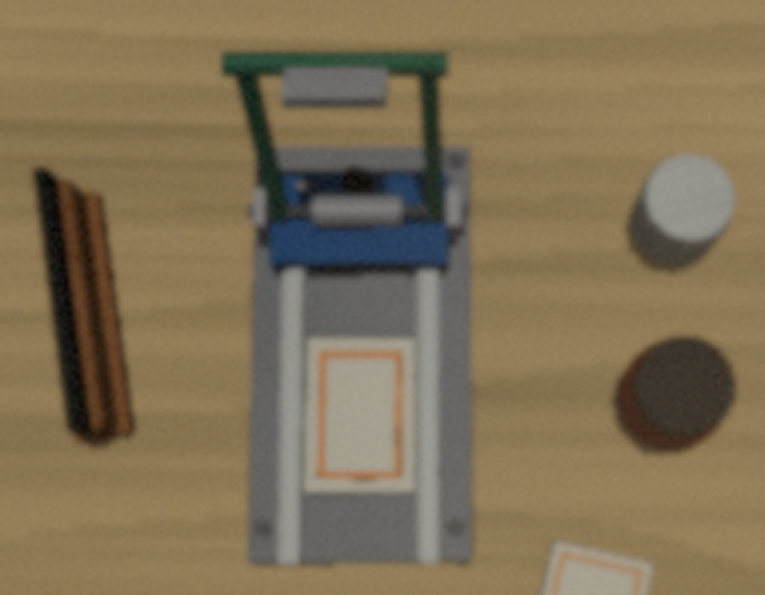

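View pics/sidez.png

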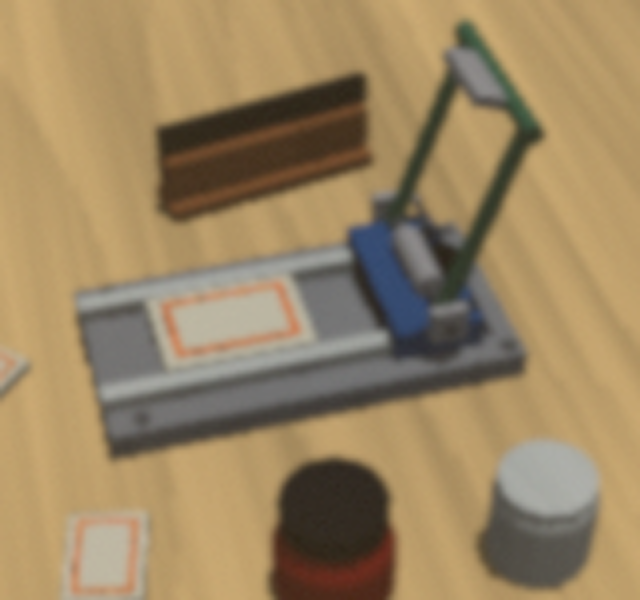

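Top crop: the plate's near corners are at about (249,562) and (470,562) and its far-right corner at (468,148). The blank's corners are at about (308,337) and (414,492), and the blue face edge is at row ~267. The frame is upright, leaning back. Next I'll turn these into positions using masks.

```bash
cat > m.py <<'E'
from h import *
def measure(im,show=True):
    # im RGB top
    f=im.astype(int);r,g,b=f[...,0],f[...,1],f[...,2]
    hsv=cv2.cvtColor(im,cv2.COLOR_RGB2HSV).astype(int)
    roi=np.zeros(r.shape,bool);roi[110:270,225:305]=1
    out={}
    wood=(r-b>35)
    def big(m):
        m=(m&roi).astype(np.uint8);n,l,s,c=cv2.connectedComponentsWithStats(m);k=1+np.argmax(s[1:,4]);return (l==k)
    # plate+all non-wood
    blank=big(((r>150)&(g>140)&(b>115))|((r>150)&(r-b>70)&(hsv[...,1]>100)) & False)
    out['blank']=blank
    out['blue']=big((b-r>35))
    out['green']=big((g-r>15)&(g-b>5))
    return out
if __name__=="__main__":
    im=cv2.imread("pics/top0.png")[:,:,::-1].copy()
    for y,x in((222,266),(200,262),(230,238),(155,298),(172,265),(118,260),(200,245),(178,265),(180,265)):print((y,x),im[y,x])
    print("col 262 rows 150-205",[tuple(map(int,im[y,264])) for y in range(165,204)])
E
python3 m.py; python3 - <<'E'
from h import *
s=3.4
def c(p):return [( (x+.5)/s-.5+160,(y+.5)/s-.5+100) for x,y in p]
pl=onz("top",c([(249,562),(470,562),(468,148)]),.02);print(pl, np.linalg.norm(pl[0]-pl[1]),np.linalg.norm(pl[2]-pl[1]))
bl=onz("top",c([(306,338),(413,338),(415,492),(304,492)]),.032);print(bl,np.linalg.norm(bl[0]-bl[1]),np.linalg.norm(bl[2]-bl[1]),bl.mean(0))
x=pl[2]-pl[1];x/=np.linalg.norm(x);y=pl[0]-pl[1];y/=np.linalg.norm(y);print(np.arctan2(x[1],x[0]),np.arctan2(-y[0],y[1]))
st=onz("top",c([(271,267),(445,267)]),.042);print("face",st)
E
```

```text
(222, 266) [164 160 143]
(200, 262) [155 150 135]
(230, 238) [99 98 97]
(155, 298) [121 107  85]
(172, 265) [36 65 97]
(118, 260) [50 80 59]
(200, 245) [150 149 142]
(178, 265) [32 32 40]
(180, 265) [56 55 52]
col 262 rows 150-205 [(71, 71, 69), (56, 59, 65), (38, 51, 71), (41, 62, 90), (36, 63, 93), (43, 65, 97), (33, 63, 94), (39, 64, 95), (37, 63, 96), (39, 65, 95), (40, 65, 95), (42, 62, 88), (31, 44, 64), (31, 30, 38), (36, 34, 33), (53, 54, 51), (74, 73, 72), (92, 90, 90), (98, 98, 97), (101, 102, 99), (103, 101, 100), (102, 101, 100), (101, 101, 98), (100, 101, 97), (102, 101, 100), (99, 99, 99), (100, 98, 97), (101, 99, 97), (100, 98, 97), (100, 99, 98), (98, 98, 96), (97, 100, 97), (99, 97, 95), (111, 109, 105), (134, 131, 119), (155, 151, 135), (163, 155, 138), (164, 147, 125), (166, 133, 103)]
[[0.4093 0.1801 0.02  ]
 [0.4112 0.0529 0.02  ]
 [0.6601 0.0591 0.02  ]] 0.1272417876031654 0.2489996283059079
[[0.5388 0.1508 0.032 ]
 [0.54   0.0886 0.032 ]
 [0.4505 0.0851 0.032 ]
 [0.4495 0.1484 0.032 ]] 0.06216544746070522 0.08959640308688192 [0.4947 0.1182 0.032 ]
0.02519662108443131 0.014317034614946733
face [[0.5784 0.1712 0.042 ]
 [0.5806 0.0707 0.042 ]]
```

```bash
python3 - <<'E'
from h import *
im=cv2.imread("pics/top0.png")[:,:,::-1].astype(int)
g=im.mean(2)
L=[];R=[]
for v in list(range(186,196))+list(range(250,262)):
    for lo,hi,o in((235,255,L),(278,297,R)):
        w=np.clip(g[v,lo:hi]-112,0,None); o.append(((w*np.arange(lo,hi)).sum()/w.sum(),v))
for o in(L,R):
    P=onz("top",o,.03); k=np.polyfit(P[:,0],P[:,1],1);print("rail",k,np.std(P[:,1]-np.polyval(k,P[:,0])),np.polyval(k,.41),np.polyval(k,.58))
# green bar
im8=im.astype(np.uint8)
for n in("top","side"):
    a=cv2.imread(f"pics/{n}0.png")[:,:,::-1].astype(int);m=(a[...,1]-a[...,0]>12)&(a[...,1]-a[...,2]>5)
    ys,xs=np.nonzero(m); 
    roi=(ys>100)&(ys<(124 if n=="top" else 175))&(xs>220)&(xs<400);print(n,roi.sum(),xs[roi].min(),xs[roi].max(),ys[roi].min(),ys[roi].max())
def tri(a,b):
    o1,d1=ray("top",[a]);o2,d2=ray("side",[b]);d1,d2=d1[0],d2[0]
    t=np.linalg.lstsq(np.c_[d1,-d2],o2-o1,rcond=None)[0];p,q=o1+d1*t[0],o2+d2*t[1];return (p+q)/2,np.linalg.norm(p-q)
s=3.4
# bar ends: left(top)= far in side
T=lambda x,y:((x+.5)/s-.5+160,(y+.5)/s-.5+100)
S=lambda x,y:((x+.5)/4-.5+240,(y+.5)/4-.5+100)
l=tri(T(224,64),S(464,26));r=tri(T(445,63),S(537,132));print("bar",l,r,np.linalg.norm(l[0]-r[0]))
# near corners side cam
print(onz("side",[S(78,292)],.03),onz("side",[S(112,440)],.02),onz("side",[S(524,357)],.02))
print("side blank",onz("side",[S(149,297),S(294,273),S(317,338),S(168,366)],.032))
print("jar,tin,",onz("top",[T(684,389)],.07),onz("top",[T(690,197)],.06),"squeegee",onz("top",[T(40,170),T(72,430),T(130,432)],.03))
print(onz("side",[S(350,228),S(395,328)],.042))
E
```

```text
rail [0.0277 0.1448] 8.417803505382937e-05 0.1561907007482266 0.1609012372434464
rail [0.0248 0.0666] 8.134740213584042e-05 0.07679214056136019 0.08100439845015167
top 295 226 290 116 123
side 24 356 372 107 130
bar (array([0.6503, 0.1765, 0.1715]), np.float64(0.0011617266123837909)) (array([0.6548, 0.0692, 0.1699]), np.float64(0.001921248322005987)) 0.10740953742205023
[[0.4113 0.1674 0.03  ]] [[0.4134 0.0494 0.02  ]] [[0.6579 0.0552 0.02  ]]
side blank [[0.4521 0.1497 0.032 ]
 [0.5417 0.1493 0.032 ]
 [0.5411 0.0891 0.032 ]
 [0.4527 0.0877 0.032 ]]
jar,tin, [[ 0.508  -0.0641  0.07  ]] [[ 0.621  -0.0699  0.06  ]] squeegee [[0.637  0.3124 0.03  ]
 [0.4828 0.283  0.03  ]
 [0.4823 0.2498 0.03  ]]
[[0.583  0.171  0.042 ]
 [0.5842 0.0755 0.042 ]]
```

The sizes agree: rail spacing 79.9 mm (expected 79), yaw 0.026 rad, bar height 170 mm (expected 168). The face is at x≈0.580 with its centre line at y≈0.121, and the blank is about 40 mm short. Now I'll push it.

```bash
cat >> h.py <<'E'
YAW=.026; C=np.array([.5805,.1205])
ex=np.array([np.cos(YAW),np.sin(YAW)])
Q=[0,np.cos((np.pi/2+YAW)/2),np.sin((np.pi/2+YAW)/2),0]
def J(x,z): p=C+ex*x; return [p[0],p[1],z]
def jx(): p=np.array(get_tcp_pos()); return (p[:2]-C)@ex,p[2]
E
python3 - <<'E'
from h import *
print(J(-.16,.22),inverse_kinematics(J(-.16,.22),Q))
command_gripper(0.0)
move_pose(J(-.160,.20),Q)
movel(J(-.160,.06),v=.12)
wait(.3)
print("down",movel(J(-.160,.025),v=.04,until_force=4),get_tcp_pos(),get_ft_force(),get_time())
im=read_camera("side");cv2.imwrite("pics/s1.png",cv2.resize(im[60:260,200:420,::-1],None,fx=3,fy=3))
E
```

```text
[np.float64(0.42055407695356195), np.float64(0.11634046867749175), 0.22] [ 0.2426  0.1457  2.0311 -0.      0.9648 -1.3542]
down False [0.4207 0.1164 0.0251] [-0.9911  0.8234  0.0716] 6.0667
```

View pics/s1.png

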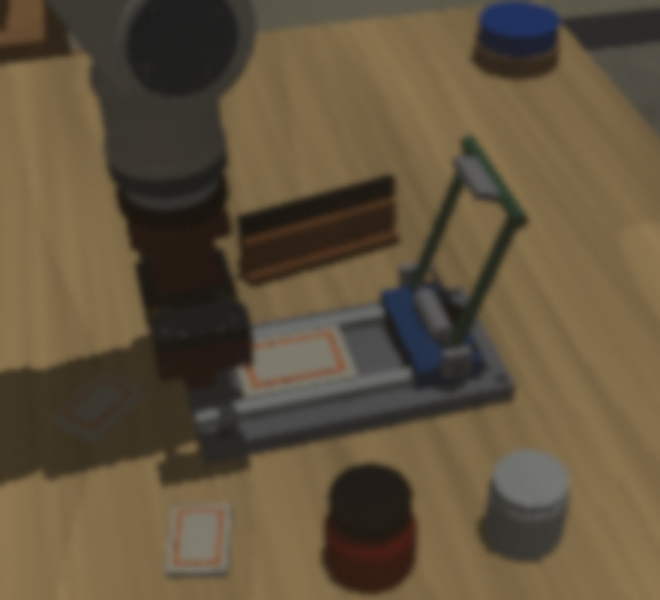

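The gripper stands shut at the channel's loading end, around (200,350), with the blank ahead of it at (295,360), and nothing disturbed. Now a gentle push.

```bash
python3 - <<'E'
from h import *
hit=movel(J(-.070,.025),v=.02,until_force=4)
print(hit,jx(),get_tcp_pos(),get_ft_force(),get_time())
im=read_camera("top");cv2.imwrite("pics/t2.png",cv2.resize(im[100:275,160:385,::-1],None,fx=3.4,fy=3.4,interpolation=cv2.INTER_CUBIC))
im=read_camera("side");cv2.imwrite("pics/s2.png",cv2.resize(im[60:260,200:420,::-1],None,fx=3,fy=3,interpolation=cv2.INTER_CUBIC))
E
```

```text
True (np.float64(-0.10080622255780132), np.float64(0.024661078588654118)) [0.4797 0.1177 0.0247] [-0.1997  0.3923  0.6487] 8.8667
```

View pics/t2.png

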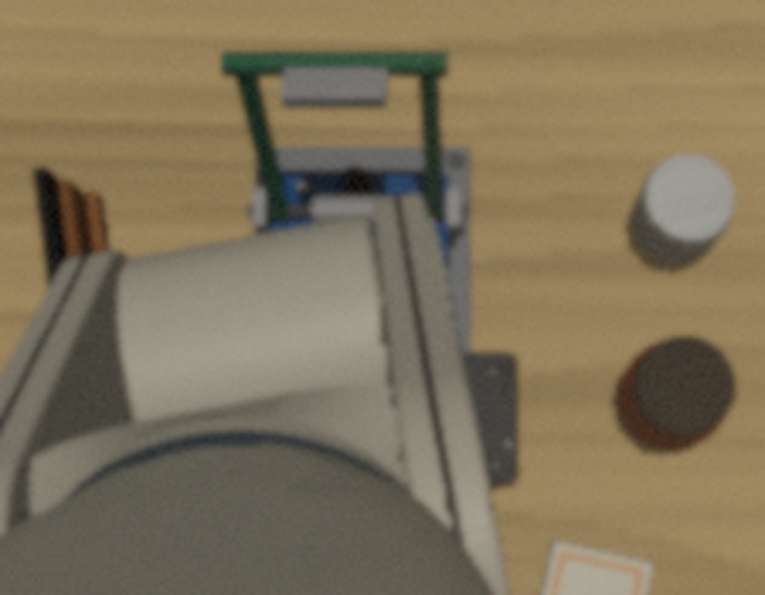

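View pics/s2.png

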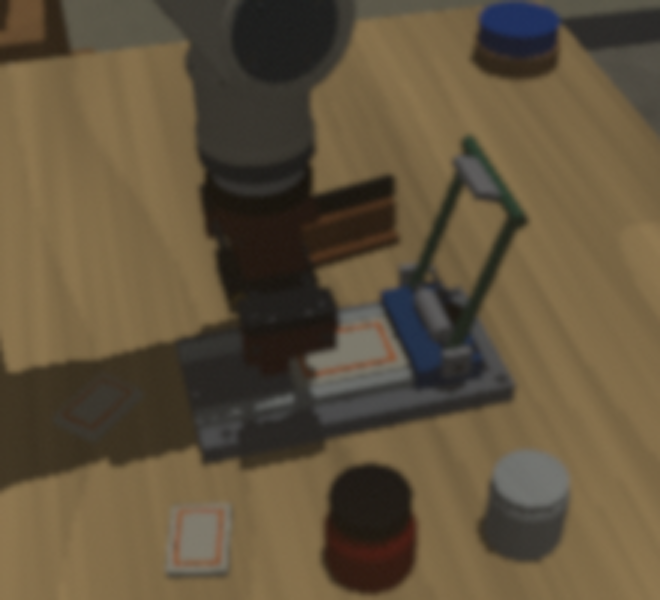

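The blank's front is now at the blue head's face (side crop, about (395,340)). TCP plus the 10 mm finger half-width puts the front at jig x ≈ −1 mm, which matches the face I measured. I'll confirm with a second gentle push, then back off and look.

```bash
python3 - <<'E'
from h import *
hit=movel(J(-.085,.025),v=.01,until_force=5)
print(hit,jx(),get_ft_force(),get_time())
movel(J(-.115,.025),v=.08)
movel(J(-.13,.20),v=.3)
a=inverse_kinematics(J(.14,.27),Q);print(a)
movel(J(-.1,.27),v=.25)
move_pose(J(.15,.27),Q)
im=read_camera("side");cv2.imwrite("pics/s3.png",cv2.resize(im[30:250,200:420,::-1],None,fx=2.7,fy=2.7,interpolation=cv2.INTER_CUBIC))
print(jx(),get_time())
E
```

```text
True (np.float64(-0.10094306289454241), np.float64(0.02414909823647894)) [-0.3407  1.1503 -0.0321] 9.4833
[ 0.1544  0.5405  1.3263 -0.      1.2748 -1.4424]
(np.float64(0.14860803752154658), np.float64(0.26944934941773435)) 12.0333
```

View pics/s3.png

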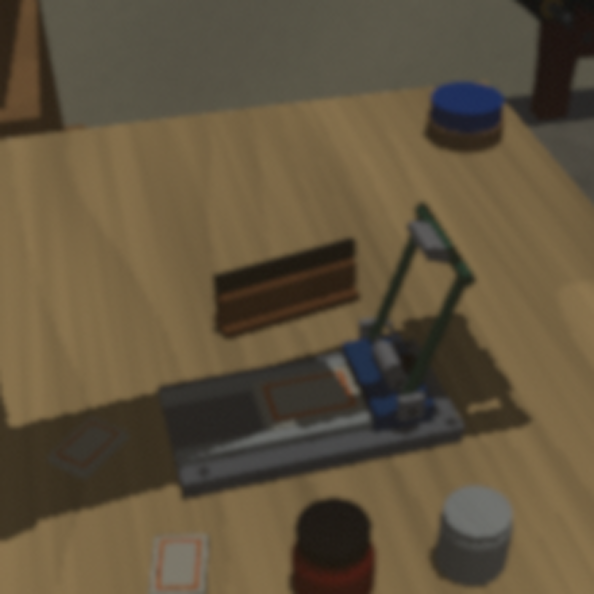

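The blank's end meets the blue head (crop, about (360,385)). The second push stalled at the same place to within 0.2 mm, so it's home. The gripper is at top right, behind the frame. Next: lower, touch the bar gently, and push to just past the snap point.

```bash
python3 - <<'E'
from h import *
print(proj("side",J(.15,.27)))
movel(J(.13,.135),v=.15)
wait(.3)
print("touch",movel(J(.06,.135),v=.03,until_force=2.5),jx(),get_ft_force(),get_time())
im=read_camera("side");cv2.imwrite("pics/s4.png",cv2.resize(im[30:250,200:420,::-1],None,fx=2.7,fy=2.7,interpolation=cv2.INTER_CUBIC))
E
```

```text
[[403.3158  72.1639]]
touch True (np.float64(0.08916455781365022), np.float64(0.13506530255293736)) [ 3.1162 -0.1826  0.611 ] 14.7667
```

View pics/s4.png

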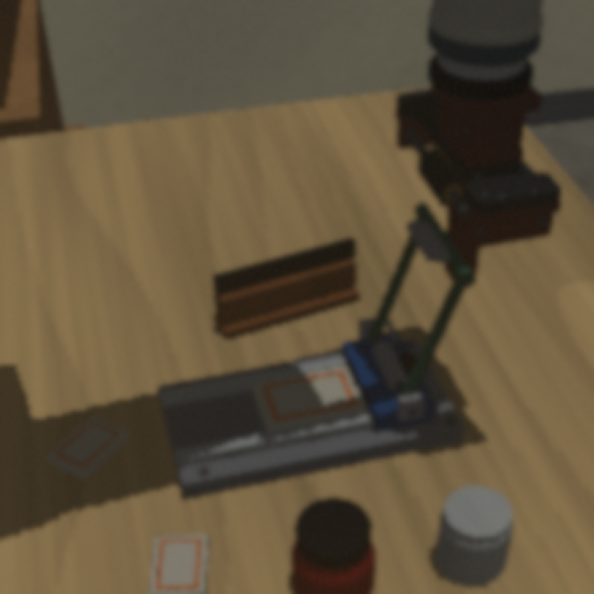

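Contact came at TCP 0.089, so the bar centre is at 0.073, matching the vision value (0.072). The finger is on the bar at about (460,255). Now a slow push with a force guard, then small steps through the snap point.

```bash
python3 - <<'E'
from h import *
for x in(.07,.04,.01,-.01):
    h=movel(J(x,.135),v=.05,until_force=10); print(h,jx(),get_ft_force(),get_time())
    if h:break
else:
  for x in np.arange(-.014,-.037,-.004):
    h=movel(J(x,.135),v=.03,until_force=8); f=get_ft_force();print(h,jx(),f,get_time())
    if h:break
    if f@np.r_[ex,0]<.3 and x<-.02:
        wait(.2)
        im=read_camera("side");g=im.astype(int);print("bar-like green px upper",((g[...,1]-g[...,0]>10)&(g[...,1]-g[...,2]>4))[90:140,300:390].sum())
im=read_camera("side");cv2.imwrite("pics/s5.png",cv2.resize(im[30:250,200:420,::-1],None,fx=2.7,fy=2.7,interpolation=cv2.INTER_CUBIC))
E
```

```text
False (np.float64(0.07222886526253255), np.float64(0.13655564233504025)) [5.7282 1.3528 5.0356] 15.3333
False (np.float64(0.040159011573666754), np.float64(0.13496195592867147)) [3.8228 0.1299 2.4511] 16.0833
False (np.float64(0.009946795861579137), np.float64(0.13512026909790967)) [ 2.8978 -0.5478 -1.525 ] 16.8333
False (np.float64(-0.010463509017276738), np.float64(0.13514291725980146)) [ 1.0437  0.0852 -0.5494] 17.3833
False (np.float64(-0.014309226530616491), np.float64(0.13493432400100333)) [0.8437 0.2378 0.0839] 17.6667
False (np.float64(-0.018317296595721507), np.float64(0.13494770485693647)) [-1.0067  0.3048  0.2068] 17.95
False (np.float64(-0.022258244818168432), np.float64(0.1349811621900169)) [0.4358 0.2536 0.057 ] 18.2333
False (np.float64(-0.026215045739152815), np.float64(0.13499183415239618)) [1.278  0.3453 0.4643] 18.5167
False (np.float64(-0.030245031718222907), np.float64(0.134988052708797)) [-0.1314  0.6257  0.3946] 18.8
bar-like green px upper 0
False (np.float64(-0.034296410143026396), np.float64(0.13495207989889946)) [-0.001   0.7344  0.0173] 19.3333
bar-like green px upper 0
```

View pics/s5.png

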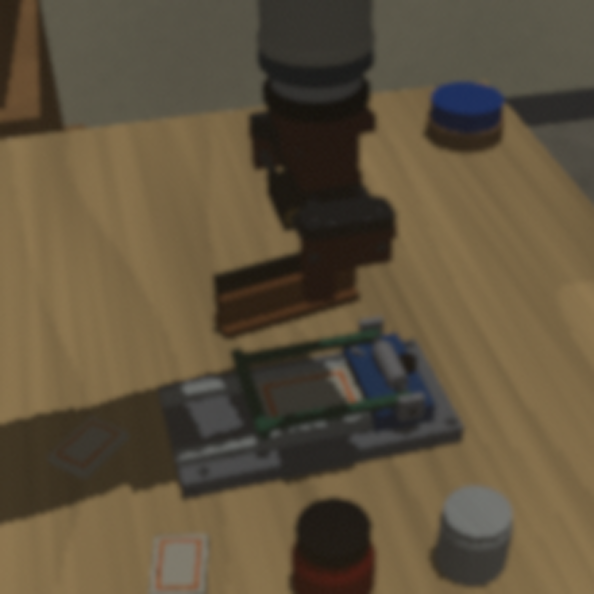

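The frame has swung shut by itself: its bar runs from about (240,355) to (262,425) in the crop, around the blank. I'll lift straight up, clear the view and check that it's level.

```bash
python3 - <<'E'
from h import *
movel(J(-.03,.26),v=.2)
move_pose([.164,.603,.223],[0.0004,.7946,.6072,-.0006])
wait(.3)
im=read_camera("top");cv2.imwrite("pics/top6.png",im[:,:,::-1]);cv2.imwrite("pics/t6.png",cv2.resize(im[100:275,160:385,::-1],None,fx=3.4,fy=3.4,interpolation=cv2.INTER_CUBIC))
im=read_camera("side");cv2.imwrite("pics/s6.png",cv2.convertScaleAbs(cv2.resize(im[100:250,240:400,::-1],None,fx=4,fy=4,interpolation=cv2.INTER_CUBIC),alpha=1.6))
print(get_time())
# predicted bar ends when shut
for n,o,s in(("top",(160,100),3.4),("side",(240,100),4)):
    for q in(0,.06):
        P=[]
        for y in(.055,-.055):
            p=C+ex*(.030-.127*np.cos(q))+np.array([-ex[1],ex[0]])*y;P.append([*p,.048+.127*np.sin(q)])
        print(n,q,(proj(n,P)-o)*s)
E
```

```text
23.025
top 0 [[257.4663 430.5628]
 [453.2177 428.9544]]
top 0.06 [[255.1354 428.8606]
 [452.9816 427.2448]]
side 0 [[187.6384 243.0086]
 [229.0595 363.4556]]
side 0.06 [[187.1689 233.1548]
 [228.8058 353.46  ]]
```

View pics/t6.png

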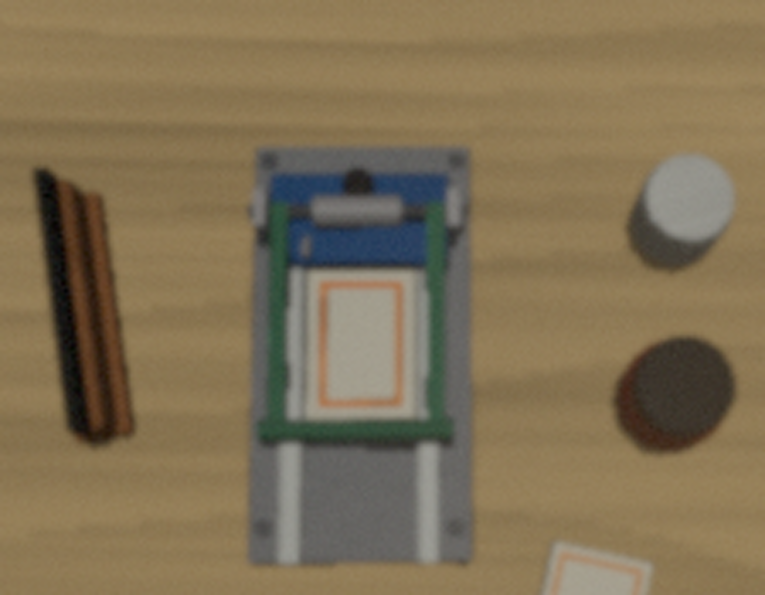

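View pics/s6.png

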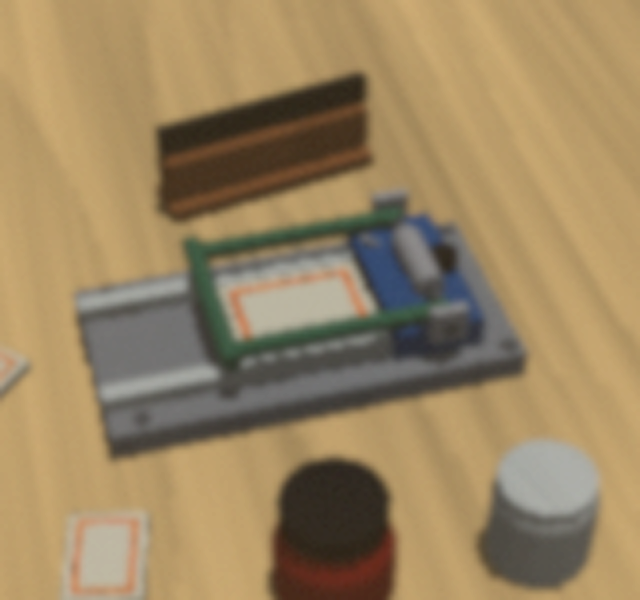

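The frame looks shut and the bystanders haven't moved. The side view's bar ends, (193,244) and (231,352), don't clearly separate shut from about 0.06 rad ajar. I'll measure the bar height properly, using known fixed points as a local calibration check.

```bash
python3 - <<'E'
from h import *
n_=np.array([-ex[1],ex[0]])
def W(x,y,z): p=C+ex*x+n_*y; return [p[0],p[1],z]
pts={"rail end L outer(78,292)":W(-.17,.0455,.03),"rail end R outer ~(105,398)":W(-.17,-.0455,.03),"plate near R(110,440)":W(-.17,-.065,.02),"plate far R(524,355)":W(.08,-.065,.02),"head front R (395,330)":W(0,-.052,.042),"head front L (350,232)":W(0,.052,.042)}
for k,p in pts.items(): print(k,(proj("side",p)[0]-[240,100])*4,"top",(proj("top",p)[0]-[160,100])*3.4)
for n,f,o,s in(("top",None,(160,100),3.4),("side",None,(240,100),4)):
    im=cv2.imread("pics/top6.png") if n=="top" else read_camera("side")[:,:,::-1]
    a=im.astype(int);m=(a[...,1]-a[...,2]>9)&(a[...,1]-a[...,0]>4)
    # bar core: centroid across columns/rows
    R=[]
    if n=="top":
        for u in range(243,288,4):
            v=np.arange(219,235);w=m[219:235,u]; R.append((u,v[w].mean()) if w.any() else (u,-1))
    else:
        for v in range(164,186,3):
            u=np.arange(284,302);w=m[v,284:302]; R.append((u[w].mean(),v) if w.any() else (-1,v))
    R=np.array(R);print(n,R.tolist())
    R=R[(R>0).all(1)]
    np.save(f"/tmp/{n}.npy",R)
# intersect: side bar-ray plane with top bar-ray plane -> line
def plane(n,R):
    o,d=ray(n,R);d/=np.linalg.norm(d,axis=1)[:,None];N=np.linalg.svd(d)[2][2];return N,N@o
a,b=plane("top",np.load("/tmp/top.npy")),plane("side",np.load("/tmp/side.npy"))
for y in(-.02,0,.02):
    M=np.array([a[0],b[0],[*n_,0]]);print("bar at y",y,(lambda p:((p[:2]-C)@ex,p[2]))(np.linalg.solve(M,[a[1],b[1],n_@C+y])))
E
```

```text
rail end L outer(78,292) [ 74.6523 297.2046] top [277.3849 561.3594]
rail end R outer ~(105,398) [100.1472 400.1947] top [437.6493 559.4762]
plate near R(110,440) [108.0502 436.7338] top [471.8638 558.9354]
plate far R(524,355) [527.9571 351.587 ] top [469.38   143.5694]
head front R (395,330) [393.0126 335.1766] top [447.5915 263.7483]
head front L (350,232) [341.9684 225.9964] top [267.6977 264.4188]
top [[243.0, 223.5], [247.0, 226.0], [251.0, 226.0], [255.0, 226.5], [259.0, 226.0], [263.0, 226.0], [267.0, 226.0], [271.0, 226.0], [275.0, 226.0], [279.0, 226.0], [283.0, 226.0], [287.0, 223.5]]
side [[289.0, 164.0], [290.0, 167.0], [290.5, 170.0], [291.5, 173.0], [292.5, 176.0], [293.5, 179.0], [294.5, 182.0], [296.0, 185.0]]
bar at y -0.02 (np.float64(-0.09510604378036329), np.float64(0.042739113835073214))
bar at y 0 (np.float64(-0.09517799917388116), np.float64(0.044617571870639264))
bar at y 0.02 (np.float64(-0.09524995456739903), np.float64(0.04649602990620531))
```

The bar measures at z ≈ 0.045 m (shut 0.048, ajar on the blank would be about 0.056) and jig x ≈ −0.095 m (expected −0.097). The frame is fully shut, so I'm handing in.

```bash
python3 -c "
from station import *
print(get_time(),get_ft_force());job_done()"
```

```text
23.075 [-0.22711325 -0.46059362 -0.78381066]
the job is handed in; nothing more can be done
```

The sign blank is home against the blue stop and the green frame swung shut on its own spring. I handed the job in at 23 s of the 58 s allowed; no verdict is reported.

- **Blank:** I slid it about 40 mm with the shut fingers, stopping on force at 4 N. A second push, set to stop at 5 N, stalled at the same place within 0.2 mm. That put the blank's front about 1 mm from the stop face seen by the camera, which is within measuring error.
- **Frame:** I tipped it slowly from behind the bar, with wrist readings up to about 8 N between moves, fading to nothing at the snap point. It then dropped shut without being pressed, and the fingers stayed high and behind it.
- **Last checks:** The arm is back at its start pose, touching nothing. The squeegee, jar and tin look unmoved in the last pictures.
- **One disagreement:** A first reading of the frame's bar ends in the side view could not tell fully shut from about 0.06 rad ajar. Using both cameras, the bar centre came out at 45 mm high, with a spread of about 2 mm along the bar. It should be 48 mm when shut and about 56 mm if the lip rested on the blank, so I took it as shut.

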